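# Dial the code on the wooden box under the lamp

### The job

Dial the code 3-2-5 on the wooden box's three thumbwheels, read from left to right as seen from the side with the brass clasp (so the 3 is on the wheel nearest the robot), each number squared up on top of its wheel. The middle wheel already shows its 2: roll only the outer two and leave the middle one as it is. Do not bump the lamp that leans over the box, nor shift the tumbler, the jug or the matchbox.

Things in the scene. Friction and masses are not known exactly. Their poses are not given: they have to be found in the camera images.
- code_box: dark wooden box, fixed, 140 (x) x 250 (y) x 75 mm high; origin at the centre of its underside. x points from its clasp side (robot's right) to the lamp side (robot's left), y roughly towards the robot. Three light wooden six-sided wheels stand in a row through its flat top at x = 0, 66 mm apart along y, with 48 mm clear between neighbours. Each flat bears a dark numeral 1 to 6, upright for a reader at the clasp
- left_wheel (a joint): turn of the left wheel, rad; grows as its top rolls towards the box's +x (the lamp side). Numeral n is uppermost at (n - 1) x 1.047 (1 at 0, 2 at 1.047, 3 at 2.094, 4 at 3.142, 5 at 4.189, 6 at 5.236), or whole turns more or less. No clicks or stops: turns either way and stays where left, held by light friction (about 1.5 N at the rim)
- middle_wheel (a joint): turn of the middle wheel, rad; grows as its top rolls towards the box's +x (the lamp side). Numeral n is uppermost at (n - 1) x 1.047 (1 at 0, 2 at 1.047, 3 at 2.094, 4 at 3.142, 5 at 4.189, 6 at 5.236), or whole turns more or less. No clicks or stops: turns either way and stays where left, held by light friction (about 1.5 N at the rim)
- right_wheel (a joint): turn of the right wheel, rad; grows as its top rolls towards the box's +x (the lamp side). Numeral n is uppermost at (n - 1) x 1.047 (1 at 0, 2 at 1.047, 3 at 2.094, 4 at 3.142, 5 at 4.189, 6 at 5.236), or whole turns more or less. No clicks or stops: turns either way and stays where left, held by light friction (about 1.5 N at the rim)
- left_hub (a point): centre of the left wheel's (nearest the robot) axle (along the box's y), at x 0, y +66, z 84 mm in the box's frame, 9 mm above its top. The wheel is 18 mm wide, 48 mm across its six flats, with a 6 mm thick finger rib on each corner reaching 32 mm from the axle. Roll it by pushing a rib, or pinch it across its width near the top and move round the axle
- middle_hub (a point): centre of the middle wheel's (between the others) axle (along the box's y), at x 0, y 0, z 84 mm in the box's frame, 9 mm above its top. The wheel is 18 mm wide, 48 mm across its six flats, with a 6 mm thick finger rib on each corner reaching 32 mm from the axle. Roll it by pushing a rib, or pinch it across its width near the top and move round the axle
- right_hub (a point): centre of the right wheel's (farthest from the robot) axle (along the box's y), at x 0, y -66, z 84 mm in the box's frame, 9 mm above its top. The wheel is 18 mm wide, 48 mm across its six flats, with a 6 mm thick finger rib on each corner reaching 32 mm from the axle. Roll it by pushing a rib, or pinch it across its width near the top and move round the axle
- left_numeral (a point): middle of the facet of the left wheel that bears the 3 (24 mm from the axle, turning with the wheel). When the 3 is uppermost this point is straight above the left hub, 108 mm above the table
- middle_numeral (a point): middle of the facet of the middle wheel that bears the 2 (24 mm from the axle, turning with the wheel). When the 2 is uppermost this point is straight above the middle hub, 108 mm above the table
- right_numeral (a point): middle of the facet of the right wheel that bears the 5 (24 mm from the axle, turning with the wheel). When the 5 is uppermost this point is straight above the right hub, 108 mm above the table
- lamp: yellow desk lamp, fixed behind the box, axes parallel to the box's; origin at the centre of its base's underside (150 mm across). Its trough shade spans x -166 to -81, y -125 to 125, z 153 to 218 mm in its frame: its near edge is straight above the wheels, in the way of an upright gripper. Come from the clasp side, tool tilted 35 to 50 degrees, fingers pointing down and to +x
- tumbler: glass tumbler, 70 mm across, 100 mm high, standing on the clasp side of the box; origin at the centre of its underside
- jug: pale ceramic jug with one handle, 84 mm across, 120 mm high, standing beside the lamp, nearer the robot; origin at the centre of its underside
- matchbox: cardboard matchbox, 36 by 54 by 16 mm, lying on the clasp side of the box, far from the robot; origin at the centre of its underside

How it is judged:
By the outcome, as a careful person would: the job done as asked, in the order asked, and still so for the second after the job is handed in, with the robot touching nothing.
It also fails if it takes over 64 s, if anything falls off the work surface, if the arm or the gripper's body presses on something with over 40 N, if the wrist force passes 120 N, or if a joint passes its speed limit or range.

### The arm

A 7-joint arm with a two-finger parallel gripper is mounted at the origin on the work surface. World frame = base frame: x ahead of the robot, y to its left, z up, the work surface at z = 0. Lengths are in m, angles in rad, forces in N, time in s.
With the tool pointing down it reaches from about 0.425 to 1.025 m from the base axis. Payload 9.4 kg.
Tool frame: the origin (TCP) lies at the very end of the fingers, on their centre line; the grasp point (between the pads) lies 19 mm behind it; z points along the fingers, y is the line along which they close (so a half turn about z gives the same grasp; the last joint's range is limited). The gripper opens to 93 mm and grips with 3 to 60 N. Pads are 15 mm wide; open, the fingers measure 128 mm over their backs; the gripper's body (75 mm by 188 mm) begins 65 mm behind the grasp point.
Start: joints at [-1.352, 0.599, -0.003, 1.599, 0.002, 0.943, -0.08], TCP at [0.211, 0.694, 0.183] pointing down, gripper open.
Joint ranges: [-2.57, 2.57], [-0.35, 1.97], [-1.29, 1.29], [0.11, 2.56], [-1.05, 4.19], [0.11, 1.86], [-2.63, 2.63]. Speed limits (rad/s): [2.22, 2.22, 3.01, 3.01, 3.14, 3.14, 3.14].

### API

Orientations are given as a 3x3 rotation matrix whose columns are the frame's x, y, z axes.
In Python, from plant import robot gives the robot as it stands. The module is installed in compiled form; this text tells all that it offers.
- The arm moves only by the shell command python3 -m jog 'ROWS'. ROWS is JSON, a list of rows, each a list of 7 numbers: the closure, from -1 (fully open) to 1 (shut), then the shift along the tool's x, y, z in mm, then the turn, a rotation vector about the tool's x, y, z in degrees. In form: [[grip, x, y, z, rx, ry, rz], ...]. A call has 1 to 12 rows; each row is the pose to reach, as a shift and turn from the pose commanded when the call began, along the tool's axes at that moment; what a row does not reach only later rows make up. A row lasts 1/12 s, in which the tool goes at most 41.7 mm and 7.16 degrees, less where a joint would pass 70% of its speed; a pose out of reach is approached as far as the arm can. A call with a gripper value outside its range is refused whole. The fingers move at their own pace and stop on an object; the grip force is fixed at half the most. Time passes only in rows, so rows that repeat a pose let the fingers close. It gives the time, the measured TCP pose, the force, the opening and the grip force at its end, in the units of the state.
- robot.read_state(): the state, without advancing time (a new reading comes with each control period).
- robot.grab_frame(name): name is "scene" or "side" or "wrist"; returns (picture, depth): 384x512x3 uint8, blue, green, red; 384x512 float32, m along the optical axis (not along the pixel's ray), 0 where there is no reading.
- robot.get_calibration(name): a dict with "fov_y" (degrees; the focal length in pixels is half the picture's height over the tangent of half this angle, whatever the lens; pixels are square), "cx", "cy" (the principal point, pixels), "rvec" (rotation vector, rad) and "tvec" (3), from world to camera coordinates, as OpenCV has them; the wrist camera has in their place "mount" (4x4, takes a point from camera to tool coordinates, whose origin is the TCP and whose axes are the flange's). Camera axes: x right, y down, z forward; pixel columns grow to the right and rows downward; lengths in m; the calibration is good to about 2 mm. The wrist camera is an equidistant fisheye: a pixel r from the principal point sees the ray r / f radians off the axis. A picture is of the moment at which its call begins: read the wrist's pose just before it. get_calibration takes no time and is no camera call.
- robot.finish_job(): hands the job in; it is judged then, once.
Trained networks look in the newest picture that a camera, given by its name, has taken for a name from the list of things; names that differ only in an ending like _2 or _b are one class to them, and where a whole thing is asked for, a point or a joint stands for the part that bears it (a point fixed in the world has none). Each returns a list of dicts, best first, with "p" (0 to 1); they miss things now and then, are a little off and sometimes report something else, mostly with a low value. They report only what shows in the picture. A call takes as long as a camera call.
- robot.cut_out(query, camera): "mask" (384x512 bool, what is visible of it) and "at" ([column, row] in pixels, amid what is visible of it).
The state is a dict: "t": time; "joints": joint angles; "joint_velocities": joint speeds; "joint_torque": joint torques, N m; "tcp_pos": TCP position; "tool_rot": TCP orientation; "force": force on the tool from outside, world axes, zero at the start; "moment": the same for the moment, N m; "finger_gap": opening from 0.0 (shut) to 1.0 (fully open); "gripper_force": force on a finger pad.
Only numpy, scipy, OpenCV 4.12 (cv2) and the standard library are available. Lean on these libraries where they do the work, as an engineer would, in place of code of your own. Each camera call takes 0.05 s, during which the arm holds its last target. There are 200 camera calls.

## Working session

There is one attempt and no reset: what is moved stays moved. The work goes in short steps, Python scripts to look and compute and a shell command to move; the robot and the scene stay as the last step left them, time stands still between calls to the robot, and variables do not carry over. Pictures are saved under pics/ and viewed, at most 10 in all, crops included, and the job is handed in when it is done.

```bash
mkdir -p pics; cat > h.py <<'E'
import numpy as np, cv2
from plant import robot
def K(c):
    f=192/np.tan(np.radians(c["fov_y"])/2); return f,c["cx"],c["cy"]
def cloud(name):
    im,d=robot.grab_frame(name); c=robot.get_calibration(name); f,cx,cy=K(c)
    v,u=np.mgrid[:384,:512]
    P=np.dstack([(u-cx)/f*d,(v-cy)/f*d,d])
    R=cv2.Rodrigues(np.array(c["rvec"],float))[0]
    W=(P-np.array(c["tvec"]).ravel())@R
    W[d==0]=np.nan
    return im,W
def proj(name,p):
    c=robot.get_calibration(name); f,cx,cy=K(c)
    R=cv2.Rodrigues(np.array(c["rvec"],float))[0]
    q=np.atleast_2d(p)@R.T+np.array(c["tvec"]).ravel()
    return np.c_[f*q[:,0]/q[:,2]+cx,f*q[:,1]/q[:,2]+cy]
E
python3 - <<'E'
from h import *
np.set_printoptions(precision=4,suppress=True)
ims=[]
for n in("scene","side"):
    im,W=cloud(n); ims.append(im); np.save(n+".npy",W); cv2.imwrite(n+".png",im)
    for q in("code_box","left_wheel","middle_wheel","right_wheel","lamp","tumbler","jug","matchbox"):
        r=robot.cut_out(q,n)
        for k in r[:1]:
            w=W[k["mask"]]; w=w[~np.isnan(w[:,0])]
            print(n,q,round(k["p"],2),k["at"],len(w),np.percentile(w,2,axis=0) if len(w) else'',np.median(w,axis=0),np.percentile(w,98,axis=0) if len(w) else '')
cv2.imwrite("pics/a.png",cv2.resize(ims[0],(800,600)))
cv2.imwrite("pics/b.png",cv2.resize(ims[1],(800,600)))
for n in("scene","side"):
    c=robot.get_calibration(n);R=cv2.Rodrigues(np.array(c["rvec"],float))[0];print(n,-R.T@np.array(c["tvec"]).ravel(),R[2])
print(robot.get_calibration("wrist"));print(robot.read_state())
E
```

```text
scene code_box 0.59 [255.6, 244.2] 7104 [ 0.4941 -0.0197  0.0095] [0.6578 0.0336 0.0751] [0.7402 0.1044 0.111 ]
scene left_wheel 0.78 [250.6, 187.7] 373 [0.5208 0.0349 0.0762] [0.5513 0.0585 0.0982] [0.5567 0.0792 0.1144]
scene middle_wheel 0.63 [259.2, 218.2] 362 [0.6021 0.0277 0.0779] [0.6171 0.0513 0.099 ] [0.6219 0.0725 0.1126]
scene right_wheel 0.83 [271.4, 245.8] 447 [0.6534 0.0195 0.0746] [0.6809 0.042  0.1027] [0.6872 0.0649 0.1158]
scene lamp 0.82 [306.3, 204.8] 9696 [0.51   0.0556 0.0077] [0.6449 0.115  0.1934] [0.7425 0.2825 0.2191]
scene tumbler 0.62 [156.2, 210.3] 1465 [ 0.4746 -0.1616  0.0091] [ 0.4994 -0.1311  0.0677] [ 0.5397 -0.1006  0.1007]
scene jug 0.71 [335.9, 135.4] 2206 [0.4249 0.2501 0.0028] [0.4773 0.286  0.0792] [0.5062 0.3297 0.1207]
scene matchbox 0.84 [181.2, 284.3] 604 [ 0.639  -0.1591  0.0001] [ 0.667  -0.1342  0.0156] [ 0.6926 -0.11    0.0187]
side code_box 0.58 [258.9, 192.8] 3578 [ 0.4792 -0.0115  0.0161] [0.5294 0.0379 0.0747] [0.714  0.1373 0.1079]
side left_wheel 0.44 [260.2, 180.8] 136 [0.5316 0.0358 0.0778] [0.5349 0.0525 0.0955] [0.55   0.0628 
[... 856 characters left out ...]
0.0006],
       [-0.    , -0.2806,  0.9598, -0.2019],
       [ 0.    ,  0.    ,  0.    ,  1.    ]])}
{'t': 0.9, 'joints': array([-1.3517,  0.5992, -0.0025,  1.5994,  0.0018,  0.9429, -0.0798]), 'joint_velocities': array([-0.0017, -0.0023, -0.0007,  0.0006,  0.0021, -0.0001,  0.0006]), 'joint_torque': array([ -0.0001, -76.4827,   1.4958, -25.2722,  -0.0525,   0.0105,
         0.    ]), 'tcp_pos': array([0.2114, 0.6935, 0.1826]), 'tool_rot': array([[-0.9566,  0.2915,  0.0001],
       [ 0.2915,  0.9566,  0.    ],
       [-0.0001,  0.    , -1.    ]]), 'force': array([ 0.1353, -0.3789, -0.278 ]), 'moment': array([-0.0324,  0.0273,  0.0083]), 'gripper_force': 0.0, 'finger_gap': 1.0004555950325744}
```

View pics/a.png

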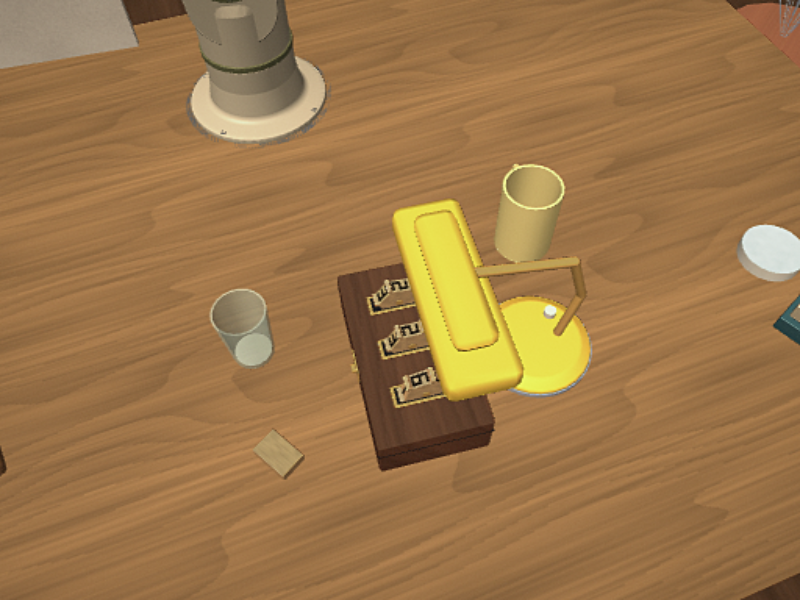

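View pics/b.png

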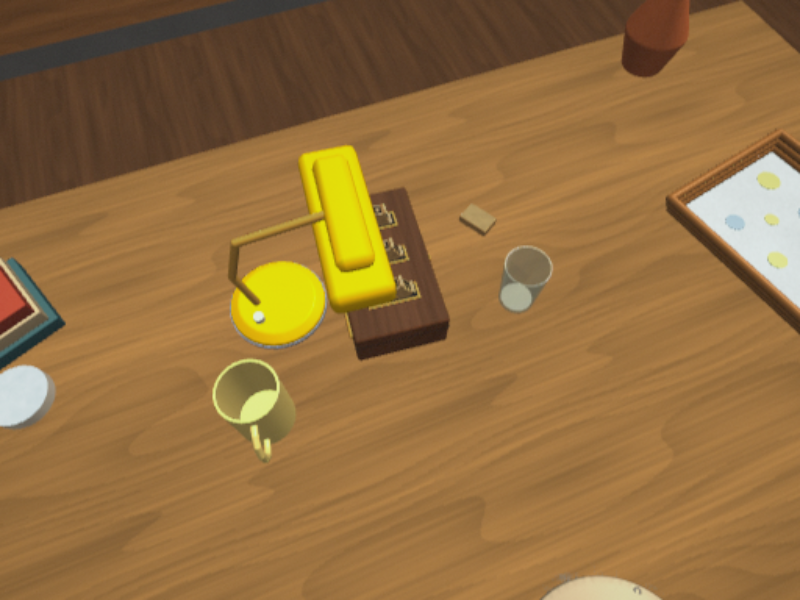

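The code box lies near (0.61, 0.05) under the yellow shade. In the 800x600 scene picture the left, middle and right wheels are at about (390,293), (405,340) and (420,383). The tumbler is at (243,325), the matchbox at (279,455) and the jug at (530,210).

```bash
cat >> h.py <<'E'
def loadbox():
    b=np.load("box.npy"); th=b[2]; R=np.array([[np.cos(th),-np.sin(th),0],[np.sin(th),np.cos(th),0],[0,0,1]])
    return np.array([b[0],b[1],0]),R   # columns: box axes in world
E
python3 - <<'E'
from h import *
np.set_printoptions(precision=4,suppress=True)
pts=[]
for n in("scene","side"):
    W=np.load(n+".npy").reshape(-1,3)
    m=(abs(W[:,2]-.075)<.004)&(W[:,0]>.4)&(W[:,0]<.8)&(W[:,1]>-.06)&(W[:,1]<.16)
    p=W[m]; k=cv2.minAreaRect((p[:,:2]*1000).astype(np.float32)); print(n,m.sum(),k,np.median(p[:,2])); pts.append(p[:,:2])
k=cv2.minAreaRect((np.vstack(pts)*1000).astype(np.float32)); print(k)
ls=[]
im=cv2.imread("scene.png")
cv2.imwrite("pics/c.png",cv2.resize(im[165:270,215:320],(600,600),interpolation=cv2.INTER_CUBIC))
E
```

```text
scene 4755 ((611.163818359375, 56.292057037353516), (139.83824157714844, 250.90687561035156), 83.88591003417969) 0.07508822644957966
side 2641 ((608.9718017578125, 58.30868911743164), (139.25694274902344, 251.16397094726562), 83.46426391601562) 0.0749033018561506
((610.0923461914062, 57.331573486328125), (140.7777557373047, 253.51197814941406), 83.40132141113281)
```

View pics/c.png

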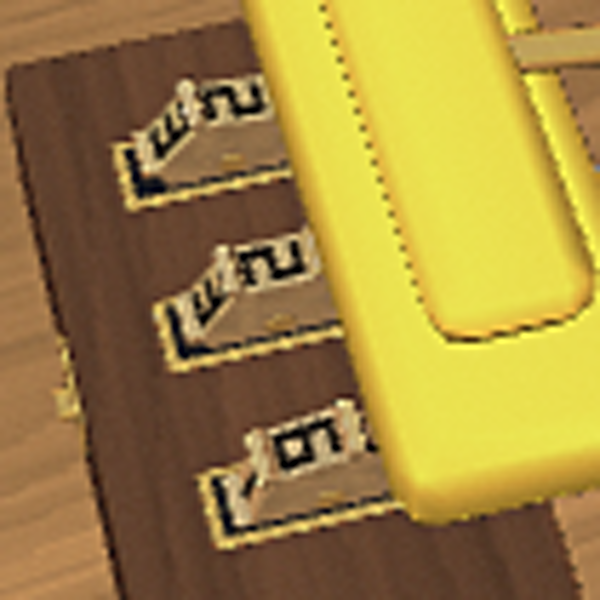

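Left wheel: a 2 near the top and a 3 facing the clasp. Middle wheel: its 2 on top. Right wheel: a numeral like 6 near the top at (305,440). Next I fit the wheel angles from depth and plan the move.

```bash
python3 - <<'E'
import numpy as np; np.save("box.npy",[.6101,.0573,np.radians(83.65)-0])
E
cat >> h.py <<'E'
from shapely import geometry as _g
E
sed -i '$d' h.py
cat >> h.py <<'E'
def prof(q,phi):
    # distance of 2D points q (x,z rel. hub) to wheel outline; phi=roll angle mod 60deg of flats (0: flat up), + = top to +x
    c,s=np.cos(phi),np.sin(phi); p=q@np.array([[c,s],[-s,c]])  # undo the roll
    a=np.arctan2(p[:,0],p[:,1]); r=np.hypot(p[:,0],p[:,1])
    b=(a+np.pi/6)%(np.pi/3)-np.pi/6
    flat=abs(r*np.cos(b)-.024)
    c2=a%(np.pi/3)-np.pi/6; rx,ry=r*np.cos(c2),r*np.sin(c2)
    rib=np.where(rx>.0255,np.hypot(np.maximum(abs(ry)-.003,0),np.maximum(rx-.032,0)),1)
    rib=np.where((rx>.0255)&(rx<.032)&(abs(ry)<.003),np.minimum(.003-abs(ry),.032-rx),rib)
    return np.minimum(flat,rib)
def wheelfit(W):
    o,R=loadbox(); B=(W.reshape(-1,3)-o)@R; out={}
    for n,y in(("left",.066),("middle",0),("right",-.066)):
        m=(abs(B[:,1]-y)<.0075)&(B[:,2]>.082)&(B[:,2]<.125)&(abs(B[:,0])<.036)
        q=B[m][:,[0,2]]-[0,.084]
        best=min((np.minimum(prof(q-[dx,dz],np.radians(a)),.004).mean(),a,dx,dz) for a in range(-30,30) for dx in(-.003,-.0015,0,.0015,.003) for dz in (-.0015,0,.0015)) if len(q)>20 else None
        out[n]=(len(q),best)
    return out
E
python3 - <<'E'
from h import *
np.set_printoptions(precision=4,suppress=True)
for n in("scene","side"): print(n,wheelfit(np.load(n+".npy")))
o,R=loadbox()
for h in(.066,0,-.066): print(o+R@[0,h,.084])
# lamp/obstacles in box frame
for n in("scene",):
    B=(np.load(n+".npy").reshape(-1,3)-o)@R
    m=(B[:,2]>.15)&(B[:,2]<.23)&(abs(B[:,1])<.2)&(abs(B[:,0])<.2); print(np.percentile(B[m],[.5,99.5],axis=0))
# target tool: z down & to box +x
s=robot.read_state(); T=s["tool_rot"]; 
for t in(45,):
    t=np.radians(t); z=R@[np.sin(t),0,-np.cos(t)]; y=R@[0,-1,0]; x=np.cross(y,z); G=np.c_[x,y,z]
    print(G); print("rotvec deg tool",np.degrees(cv2.Rodrigues(T.T@G)[0].ravel()))
    g=o+R@[-.0,.066,.108]
    for back in(.12,): print("shift mm",1000*T.T@(g-back*z-s["tcp_pos"]))
E
```

```text
scene {'left': (158, (np.float64(0.0008974329579853711), 6, 0, 0)), 'middle': (180, (np.float64(0.0008094387218930691), 0, 0, 0)), 'right': (181, (np.float64(0.0008925978363997921), -14, 0, 0))}
side {'left': (64, (np.float64(0.0005702404912911354), 6, 0.0015, 0)), 'middle': (55, (np.float64(0.0006590555086047849), 3, 0, -0.0015)), 'right': (44, (np.float64(0.0009090694950388726), -18, 0.0015, 0.0015))}
[0.5445 0.0646 0.084 ]
[0.6101 0.0573 0.084 ]
[0.6757 0.05   0.084 ]
[[ 0.0048 -0.1293  0.167 ]
 [ 0.1937  0.114   0.2199]]
[[ 0.0782  0.9939  0.0782]
 [ 0.7028 -0.1106  0.7028]
 [ 0.7071  0.     -0.7071]]
rotvec deg tool [-31.0647  37.4232  75.0085]
shift mm [-517.5907 -587.8688  -10.1902]
```

```bash
python3 -m jog '[[0,0,0,-41,0,0,0],[0,0,0,-82,0,0,0],[0,0,0,-123,0,0,0],[0,0,0,-160,0,0,0],[0,-28,-28,-165,0,0,5],[0,-56,-56,-165,0,0,11],[0,-84,-84,-165,0,0,17],[0,-112,-112,-165,0,0,23],[0,-140,-140,-165,0,0,29],[0,-168,-168,-165,0,0,35],[0,-196,-196,-165,0,0,42],[0,-224,-224,-165,0,0,48]]'
cat > to.py <<'E'
import sys
from h import *
np.set_printoptions(precision=1,suppress=True)
# args: tilt deg, box x y z (mm) for the TCP
a=list(map(float,sys.argv[1:]))
o,R=loadbox(); s=robot.read_state(); T=s["tool_rot"]; t=np.radians(a[0])
z=R@[np.sin(t),0,-np.cos(t)]; y=R@[0,-1,0]; G=np.c_[np.cross(y,z),y,z]
print("rot",np.degrees(cv2.Rodrigues(T.T@G)[0].ravel()),"shift",1000*T.T@(o+R@(np.array(a[1:])/1000)-s["tcp_pos"]))
print("box TCP",1000*R.T@(s["tcp_pos"]-o),"z in box",100*R.T@T[:,2],"j",s["joints"]*100,"t",s["t"],"F",s["force"])
E
python3 to.py 40 -130 40 280
```

```text
t: 1.9
tcp_pos: [0.3609, 0.4121, 0.3479]
tool_rot: [[-0.418, 0.908, 0.0], [0.908, 0.418, 0.001], [0.001, 0.0, -1.0]]
force: [1.2, -0.1, 0.1]
finger_gap: 0.496
gripper_force: 0.0
rot [-10.8  39.   29.8] shift [-517.2  -23.2   67.6]
box TCP [325.  286.9 347.9] z in box [   0.1   -0.  -100. ] j [-115.4   22.7   25.2  180.1   -6.3  112.1  -45. ] t 1.9 F [ 1.2 -0.1  0.1]
```

```bash
python3 -m jog '[[0,-40,-2,0,0,0,3],[0,-80,-4,0,0,0,8],[0,-120,-5,0,0,0,14],[0,-160,-7,0,0,0,19],[0,-200,-9,0,0,0,24],[0,-240,-11,0,0,0,30],[0,-280,-13,0,0,0,30],[0,-320,-15,0,-2,7,30],[0,-360,-17,0,-4,13,30],[0,-400,-19,10,-6,20,30],[0,-440,-21,20,-8,26,30],[0,-480,-22,40,-9,32,30]]'
python3 to.py 40 -110 40 230
```

```text
t: 2.9
tcp_pos: [0.5207, 0.0227, 0.3279]
tool_rot: [[0.084, 0.996, 0.041], [0.898, -0.094, 0.431], [0.433, 0.001, -0.902]]
force: [1.0, 1.1, -0.7]
finger_gap: 0.502
gripper_force: 0.0
rot [-0.5 14.4  0.8] shift [-102.3   43.8   59.6]
box TCP [-44.3  85.  327.9] z in box [ 43.3   0.6 -90.2] j [-29.2  26.3  58.2 194.5 -64.5 115.6  50.9] t 2.9 F [ 1.   1.1 -0.7]
```

```bash
python3 -m jog '[[0,-35,15,20,0,5,0],[0,-70,30,40,0,10,0],[0,-102,44,60,-0.5,14.4,0.8],[0,-102,44,60,-0.5,14.4,0.8],[0,-102,44,60,-0.5,14.4,0.8]]'
python3 to.py 40 -110 40 230
python3 - <<'E'
from h import *
im,d=robot.grab_frame("wrist"); cv2.imwrite("pics/d.png",im)
for q in("left_wheel","middle_wheel","right_wheel"):
    print(q,[(round(k["p"],2),k["at"]) for k in robot.cut_out(q,"wrist")])
E
```

```text
t: 3.32
tcp_pos: [0.5555, -0.0498, 0.2228]
tool_rot: [[0.099, 0.993, 0.063], [0.763, -0.116, 0.635], [0.638, -0.015, -0.77]]
force: [0.8, 0.0, 1.2]
finger_gap: 0.502
gripper_force: 0.0
rot [-0.4  0.3 -0.8] shift [ 6.5  2.2 -3.9]
box TCP [-112.5   42.4  222.8] z in box [ 63.8   0.8 -77. ] j [  6.6  55.6  50.6 194.8 -92.5 127.3  98.3] t 3.3167 F [0.8 0.  1.2]
left_wheel [(0.75, [237.9, 167.1]), (0.61, [289.5, 93.5])]
middle_wheel [(0.6, [286.3, 168.1]), (0.18, [281.3, 181.2])]
right_wheel [(0.82, [336.2, 168.9])]
```

View pics/d.png

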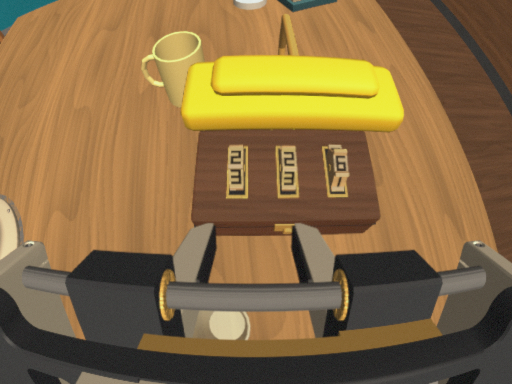

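The wrist view confirms it: left wheel 2 above 3 at (237,167), middle 2 above 3 at (287,170), and right 6 above 1 at (337,168). So the left wheel needs about +54° and the right about −45°. I'll go to the left wheel's standoff.

```bash
python3 to.py 40 -58 66 156
```

```text
rot [-0.2  0.3  0.1] shift [ -9.5 -24.1  88.9]
box TCP [-107.4   41.6  230.4] z in box [ 63.9   0.4 -76.9] j [  5.7  54.3  50.6 194.7 -92.5 127.3  98.3] t 3.5167 F [0.6 0.1 0.5]
```

```bash
python3 -m jog '[[0,-5,-12,30,0,0,0],[0,-9,-24,60,0,0,0],[0,-9.5,-24,89,0,0,0],[0,-9.5,-24,89,0,0,0],[0,-9.5,-24,89,0,0,0],[0,-9.5,-24,89,0,0,0]]'; python3 to.py 40 -7 66 95
```

```text
t: 4.02
tcp_pos: [0.5387, 0.0056, 0.156]
tool_rot: [[0.085, 0.994, 0.068], [0.765, -0.109, 0.635], [0.639, -0.002, -0.77]]
force: [0.2, -0.4, 0.4]
finger_gap: 0.503
gripper_force: 0.0
rot [-0.1  0.3  0. ] shift [ 1.3 -0.6 80.3]
box TCP [-59.3  65.2 156. ] z in box [ 63.9   0.2 -77. ] j [   7.1   59.3   37.5  208.6 -103.1  108.4  108.9] t 4.0167 F [ 0.2 -0.4  0.4]
```

```bash
python3 -m jog '[[0,1,0,25,0,-2,0],[0,1,0,50,0,-3,0],[0,1,0,65,0,-3,0],[0,1,0,65,0,-3,0],[0,1,0,65,0,-3,0]]'; python3 to.py 37 -10 66 92
```

```text
t: 4.43
tcp_pos: [0.5429, 0.0465, 0.1055]
tool_rot: [[0.091, 0.994, 0.063], [0.796, -0.111, 0.595], [0.598, -0.004, -0.801]]
force: [1.3, -0.3, 0.7]
finger_gap: 0.498
gripper_force: 0.0
rot [-0.2  0.3 -0.1] shift [-1.5 -0.4 15.7]
box TCP [-18.2  65.6 105.5] z in box [ 59.8   0.3 -80.1] j [  16.8   61.5    8.3  212.9 -103.8   82.1  101.8] t 4.4333 F [ 1.3 -0.3  0.7]
```

```bash
python3 -m jog '[[0,-1,0,8,0,0,0],[0,-1.5,0,16,0,0,0],[0,-1.5,0,16,0,0,0],[0,-1.5,0,16,0,0,0],[1,-1.5,0,16,0,0,0],[1,-1.5,0,16,0,0,0],[1,-1.5,0,16,0,0,0],[1,-1.5,0,16,0,0,0]]'; python3 to.py 34 7 66 98
```

```text
t: 5.1
tcp_pos: [0.543, 0.0556, 0.0907]
tool_rot: [[0.092, 0.994, 0.062], [0.796, -0.11, 0.595], [0.598, -0.005, -0.802]]
force: [-0.1, -0.4, -0.0]
finger_gap: 0.266
gripper_force: 0.0
rot [-0.3 -2.7 -0.2] shift [17.3  0.4  3.8]
box TCP [-9.1 66.5 90.7] z in box [ 59.8   0.4 -80.2] j [  21.2   63.5   -0.6  213.7 -103.9   75.6  101.1] t 5.1 F [-0.1 -0.4 -0. ]
```

```bash
python3 -m jog '[[1,0,0,0,0,0,0],[1,0,0,0,0,0,0],[1,0,0,0,0,0,0],[1,2.2,0,-0.2,0,0,0],[1,4.5,0,-0.2,0,-1,0],[1,8.4,0,0.6,0,-2,0],[1,12.2,0,2.2,0,-2.5,0],[1,15.8,0,4.8,0,-3,0],[1,15.8,0,4.8,0,-3,0],[1,15.8,0,4.8,0,-3,0],[1,15.8,0,4.8,0,-3,0]]'; cat > look.py <<'E'
from h import *
import sys
np.set_printoptions(precision=2,suppress=True)
def wcloud():
    s=robot.read_state(); im,d=robot.grab_frame("wrist"); c=robot.get_calibration("wrist"); f,cx,cy=K(c)
    f=192/np.tan(np.radians(c["fov_y"])/2); v,u=np.mgrid[:384,:512]; a,b=u-cx,v-cy; r=np.hypot(a,b)+1e-9; th=r/f
    P=np.dstack([d*np.tan(th)*a/r,d*np.tan(th)*b/r,d]); M=np.array(c["mount"])
    W=(P@M[:3,:3].T+M[:3,3])@s["tool_rot"].T+s["tcp_pos"]; W[d==0]=np.nan
    return im,W
for n in("wrist","scene","side"):
    im,W=wcloud() if n=="wrist" else cloud(n)
    cv2.imwrite(n+".png",im); np.save(n+".npy",W)
    print(n,{k:(v[0],[float(np.round(x*1000 if i!=1 else x,1)) for i,x in enumerate(v[1])] if v[1] else None) for k,v in wheelfit(W).items()})
E
python3 look.py; python3 to.py 34 7 66 98
```

```text
t: 6.02
tcp_pos: [0.5446, 0.0713, 0.096]
tool_rot: [[0.095, 0.994, 0.056], [0.826, -0.11, 0.552], [0.555, -0.006, -0.832]]
force: [-1.1, 0.6, -0.6]
finger_gap: 0.002
gripper_force: 0.0
wrist {'left': (787, [0.5, 6.0, 1.5, 0.0]), 'middle': (1340, [0.5, -1.0, 1.5, 0.0]), 'right': (1046, [0.6, -14.0, 1.5, 0.0])}
scene {'left': (106, [0.9, 5.0, 0.0, 0.0]), 'middle': (180, [0.8, -1.0, 0.0, 0.0]), 'right': (191, [0.9, -12.0, -1.5, 0.0])}
side {'left': (53, [0.7, 5.0, 1.5, 1.5]), 'middle': (55, [0.8, 1.0, 1.5, 0.0]), 'right': (42, [0.6, -13.0, 0.0, 0.0])}
rot [-0.3  0.3 -0.2] shift [ 1.8  0.5 -1.4]
box TCP [ 6.2 66.6 95.9] z in box [ 55.5   0.5 -83.2] j [  14.2   60.4    1.2  214.2 -101.9   71.7   93.5] t 6.1667 F [ 0.2 -0.5 -0.2]
```

```bash
python3 - <<'E'
from h import *
im=cv2.imread("wrist.png"); cv2.imwrite("pics/e.png",cv2.resize(im[80:280,130:390],(780,600),interpolation=cv2.INTER_CUBIC))
E
```

```text
(no output)
```

View pics/e.png

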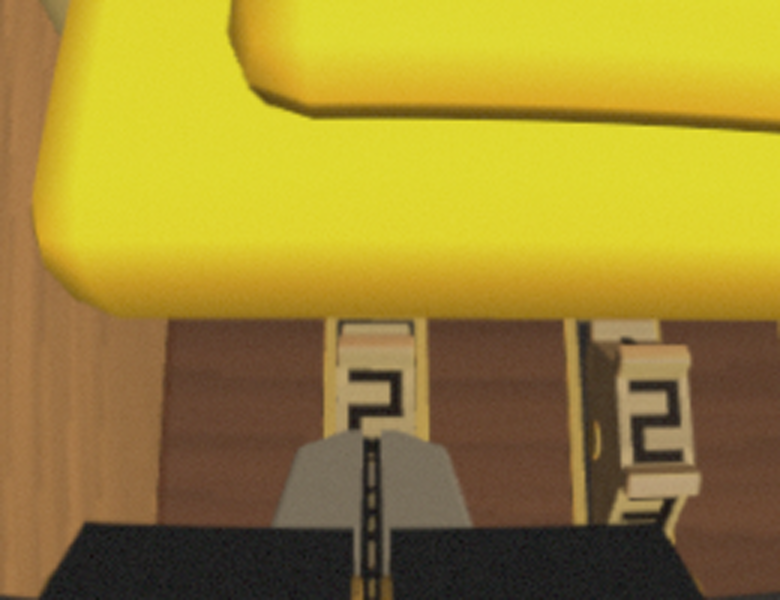

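The fingers are fully shut, with their tips at about (253,227) in the full picture, right in front of the left wheel. The wheel hasn't moved. I'll check where the tips really are.

```bash
python3 - <<'E'
from h import *
np.set_printoptions(precision=1,suppress=True)
o,R=loadbox(); B=(np.load("wrist.npy")-o)@R*1000
for v in range(190,262,4): print(v,B[v,244],B[v,253],B[v,262])
c=robot.get_calibration("wrist");M=np.array(c["mount"]);f,cx,cy=K(c)
for z in(0,-.01,-.02,-.05):
    p=M[:3,:3].T@(np.array([0,0,z])-M[:3,3]); r=np.hypot(p[0],p[1]); th=np.arctan2(r,p[2]); print(z,cx+f*th*p[0]/r,cy+f*th*p[1]/r,p)
E
```

```text
190 [31.2 74.2 82.9] [31.1 67.  83.1] [31.  59.9 83.4]
194 [ 19.4  73.1 111. ] [ 19.4  66.9 110.7] [ 19.5  60.7 110.4]
198 [ 17.   73.1 109.3] [ 17.2  66.9 108.3] [ 16.8  60.7 109.7]
202 [ 14.7  73.2 107.2] [ 14.5  66.9 107.9] [ 15.   60.6 106. ]
206 [ 11.8  73.1 107.3] [ 11.8  66.9 107. ] [ 11.7  60.7 107.5]
210 [  9.   73.1 106.7] [  9.   66.9 106.8] [  8.7  60.7 107.9]
214 [  6.1  73.1 107. ] [  5.9  66.9 107.9] [  5.7  60.7 108.9]
218 [  3.3  73.1 107.2] [  3.1  66.9 107.8] [  3.1  60.7 107.8]
222 [  0.3  73.  108. ] [  0.3  66.9 107.8] [  0.2  60.8 108.2]
226 [ -7.5  72.  134.6] [ -6.7  66.8 130.4] [ -7.5  61.4 134.5]
230 [-10.8  71.8 139.9] [-10.3  66.7 137. ] [-10.7  61.6 139.2]
234 [-13.9  71.6 144.6] [-13.3  66.7 140.6] [-13.8  61.7 143.6]
238 [-16.8  71.5 148.7] [-16.2  66.7 144.9] [-16.7  61.8 148.6]
242 [-19.3  71.4 151.7] [-19.   66.7 148.9] [-19.4  61.9 151.9]
246 [-22.1  71.1 157.3] [-21.6  66.6 153.3] [-22.1  62.1 156.8]
250 [-24.4  71.  159.9] [-24.   66.6 155.4] [-24.4  62.1 159.2]
254 [-26.8  70.9 163.9] [-26.6  66.6 161.7] [-26.8  62.2 163.9]
258 [-33.3  68.8 221.1] [-28.8  66.6 164.4] [-33.3  63.7 221.6]
0 253.44228208759333 216.68690611178448 [0.  0.  0.2]
-0.01 253.46432799358442 221.88954155606888 [0.  0.  0.2]
-0.02 253.4884598205992 227.57935085597364 [0.  0.  0.2]
-0.05 253.57654242926026 248.3024647677469 [0.  0.  0.2]
```

```bash
python3 - <<'E'
from h import *
np.set_printoptions(precision=1,suppress=True)
s=robot.read_state(); W=np.load("wrist.npy"); T=(W-s["tcp_pos"])@s["tool_rot"]*1000
m=(T[...,2]<-8)&(T[...,2]>-130)&(abs(T[...,0])<60)&(abs(T[...,1])<100)
q=T[m]
for a in range(-130,-8,6):
    k=q[(q[:,2]>=a)&(q[:,2]<a+6)]
    if len(k): print(a,len(k),k.min(0),k.max(0))
E
```

```text
-130 3187 [  -7.1  -86.6 -130. ] [  37.6   85.5 -124. ]
-124 954 [ -11.   -85.8 -124. ] [  36.9   84.8 -118.8]
-112 8 [  -8.6   -2.1 -107.9] [  -5.2    1.7 -106.5]
-106 1 [  -7.2   -2.1 -105.7] [  -7.2   -2.1 -105.7]
-100 20 [  6.7  -1.3 -96.5] [  8.9   0.9 -94.2]
-94 42 [  8.2  -2.6 -94. ] [ 10.9   2.2 -88.1]
-88 63 [  8.1  -2.7 -88. ] [ 10.8   2.3 -82.1]
-82 3552 [ -3.9 -47.2 -81.8] [ 60. 100. -76.]
-76 4398 [  4.5 -52.7 -76. ] [ 60. 100. -70.]
-70 1774 [  8.  -54.3 -70. ] [ 59.   99.8 -64. ]
-64 1399 [  7.8 -51.6 -64. ] [ 47.3  99.8 -58. ]
-58 277 [  8.  -52.2 -58. ] [ 43.7  42.7 -52. ]
-52 231 [  8.2 -15.  -52. ] [ 10.9  14.7 -46. ]
-46 184 [  8.2 -14.8 -46. ] [ 10.8  14.5 -40.1]
-40 85 [  8.4  -8.8 -40. ] [ 10.7   9.  -35. ]
-28 231 [-11.8  57.6 -26.6] [ -5.4  75.5 -22. ]
-22 335 [-21.4  57.  -22. ] [  0.8  75.8 -16. ]
-16 877 [-49.9  -8.  -16. ] [ 17.9  99.6 -10. ]
-10 430 [-51.6  -8.  -10. ] [ 18.7 100.   -8. ]
```

The true fingertips end 35 mm behind the reported TCP, and the body at −120 mm agrees with that. I'll shift all targets by that offset.

```bash
sed -i 's|^print("rot".*|off=.035\nprint("rot",np.degrees(cv2.Rodrigues(T.T@G)[0].ravel()),"shift",1000*T.T@(o+R@(np.array(a[1:])/1000)+off*z-s["tcp_pos"]))|; s|^print("box TCP",1000\*R.T@(s\["tcp_pos"\]-o)|print("box TIP",1000*R.T@(s["tcp_pos"]-off*T[:,2]-o)|' to.py
python3 -m jog '[[0,-5,0,-8,0,0,0],[0,-10,0,-15,0,0,0],[0,-10,0,-15,0,1,0],[0,-10,0,-15,0,2,0],[0,-10,0,-15,0,2,0],[0,-10,0,-15,0,2,0],[0,-10,0,-15,0,2,0],[0,-10,0,-15,0,2,0]]'; python3 to.py 36 -10 66 92.5
```

```text
t: 6.83
tcp_pos: [0.5427, 0.0549, 0.1029]
tool_rot: [[0.093, 0.994, 0.059], [0.806, -0.11, 0.581], [0.584, -0.006, -0.812]]
force: [-0.1, -0.0, -0.8]
finger_gap: 0.489
gripper_force: 0.0
rot [-0.3  0.3 -0.2] shift [-6.   0.9 43.3]
box TIP [-30.3  66.5 131.3] z in box [ 58.4   0.5 -81.2] j [  20.4   60.8   -0.6  213.1 -100.    75.8   95.6] t 6.8333 F [-0.1 -0.  -0.8]
```

Descend, straddling the left wheel, and close.

```bash
python3 -m jog '[[0,-6,1,14,0,0,0],[0,-6,1,28,0,0,0],[0,-6,1,43,0,0,0],[0,-6,1,43,0,0,0],[1,-6,1,43,0,0,0],[1,-6,1,43,0,0,0],[1,-6,1,43,0,0,0],[1,-6,1,43,0,0,0],[1,-6,1,43,0,0,0],[1,-6,1,43,0,0,0],[1,-6,1,43,0,0,0],[1,-6,1,43,0,0,0]]'; python3 to.py 34 7 66 98
```

```text
t: 7.83
tcp_pos: [0.5457, 0.0745, 0.065]
tool_rot: [[0.093, 0.994, 0.06], [0.807, -0.11, 0.581], [0.584, -0.006, -0.812]]
force: [-3.4, -1.9, 6.8]
finger_gap: 0.188
gripper_force: 30.0
rot [-0.3 -1.7 -0.2] shift [15.8 -0.1  6.4]
box TIP [-10.4  65.7  93.4] z in box [ 58.4   0.5 -81.2] j [  27.4   67.4  -16.1  214.7 -102.5   62.4   97. ] t 7.8333 F [-3.4 -1.9  6.8]
```

```bash
python3 -m jog '[[1,2.5,0,0,0,0,0],[1,5,0,0,0,0,0],[1,7.4,0,0.4,0,0,0],[1,9.7,0,0.9,0,0,0],[1,11.8,0,1.8,0,0,0],[1,14,0,3,0,0,0],[1,16,0,4.5,0,0,0],[1,18,0,6.2,0,0,0],[1,18,0,6.2,0,0,0],[1,18,0,6.2,0,0,0],[1,18,0,6.2,0,0,0]]'; python3 to.py 34 7 66 98; python3 look.py
```

```text
t: 8.75
tcp_pos: [0.5476, 0.0899, 0.0696]
tool_rot: [[0.095, 0.994, 0.061], [0.808, -0.113, 0.578], [0.581, -0.005, -0.814]]
force: [-6.2, -11.3, 8.0]
finger_gap: 0.187
gripper_force: 30.0
rot [-0.2 -1.5 -0.3] shift [ 0.6 -0.3  1.1]
box TIP [ 5.1 65.6 98. ] z in box [ 58.1   0.3 -81.4] j [  26.3   66.4  -19.   215.  -102.5   60.    93.6] t 8.75 F [ -6.2 -11.3   8. ]
wrist {'left': (2069, [0.5, 28.0, 1.5, 0.0]), 'middle': (1179, [0.5, -1.0, 1.5, 0.0]), 'right': (1187, [0.6, -15.0, 1.5, 0.0])}
scene {'left': (71, [1.1, 29.0, -1.5, 1.5]), 'middle': (182, [0.9, 0.0, 0.0, 0.0]), 'right': (189, [0.8, -15.0, 0.0, 0.0])}
side {'left': (17, None), 'middle': (53, [0.8, 1.0, 0.0, 0.0]), 'right': (41, [0.8, -13.0, 0.0, 0.0])}
```

```bash
python3 -m jog '[[0,0,0,0,0,0,0],[0,0,0,0,0,0,0],[0,0,0,0,0,0,0],[0,-3,0,0,0,0,0],[0,-12,0,-14,0,0,0],[0,-20,0,-30,0,0,0],[0,-20,0,-40,0,0,0],[0,-20,0,-40,0,0,0],[0,-20,0,-40,0,0,0]]'; python3 look.py; python3 to.py 36 -10 66 92.5
python3 - <<'E'
from h import *
im=cv2.imread("wrist.png"); cv2.imwrite("pics/f.png",cv2.resize(im[80:280,130:390],(780,600),interpolation=cv2.INTER_CUBIC))
E
```

```text
t: 9.65
tcp_pos: [0.544, 0.0538, 0.0912]
tool_rot: [[0.092, 0.994, 0.061], [0.807, -0.111, 0.581], [0.584, -0.005, -0.812]]
force: [-0.1, 0.5, 0.1]
finger_gap: 0.503
gripper_force: 0.0
wrist {'left': (1686, [0.5, 28.0, 1.5, 0.0]), 'middle': (1582, [0.6, -1.0, 1.5, 0.0]), 'right': (1071, [0.6, -15.0, 1.5, 0.0])}
scene {'left': (143, [0.8, -30.0, 0.0, 0.0]), 'middle': (182, [0.9, -1.0, 0.0, 0.0]), 'right': (186, [0.8, -13.0, 0.0, 0.0])}
side {'left': (58, [0.8, 26.0, 3.0, 1.5]), 'middle': (56, [0.6, 0.0, 0.0, 0.0]), 'right': (39, [0.7, -14.0, 0.0, 0.0])}
rot [-0.3  0.2 -0.1] shift [ 1.3  0.2 33.5]
box TIP [-30.5  65.8 119. ] z in box [ 58.4   0.6 -81.2] j [ 29.8  63.2 -14.2 212.8 -94.8  68.3  91. ] t 9.8 F [ 0.6 -0.1 -0.3]
```

View pics/f.png

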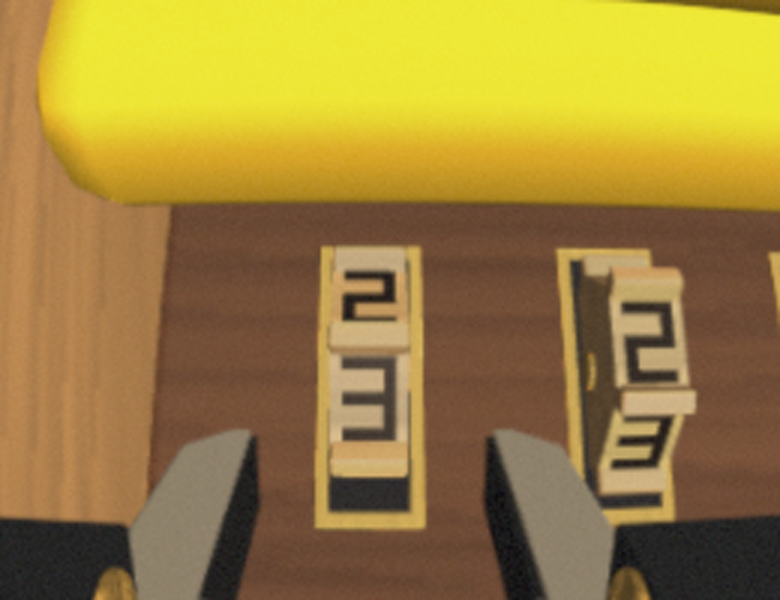

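Left wheel: its 2 is tipped back and its 3 has risen, with the rib between them at the top (370,335 in the crop), so the angle is about 88°. I need +32° more, so I'll pinch again further back with a rounder arc.

```bash
python3 to.py 36 -16 66 90 | head -1;  python3 -m jog '[[0,-5,0,14,0,0,0],[0,-5,0,28,0,0,0],[0,-5,0,32,0,0,0],[0,-5,0,32,0,0,0],[1,-5,0,32,0,0,0],[1,-5,0,32,0,0,0],[1,-5,0,32,0,0,0],[1,-5,0,32,0,0,0],[1,-5,0,32,0,0,0],[1,-5,0,32,0,0,0],[1,-5,0,32,0,0,0]]'; python3 to.py 36 -16 66 90
```

```text
rot [-0.3  0.2 -0.1] shift [-5.   0.2 32. ]
t: 10.72
tcp_pos: [0.545, 0.0678, 0.0622]
tool_rot: [[0.093, 0.994, 0.06], [0.807, -0.111, 0.581], [0.584, -0.006, -0.812]]
force: [-2.4, -1.3, 4.8]
finger_gap: 0.188
gripper_force: 30.0
rot [-0.3  0.3 -0.2] shift [ 0.8 -0.1  1.2]
box TIP [-17.2  65.7  90.6] z in box [ 58.4   0.5 -81.2] j [ 31.5  68.2 -20.4 214.3 -99.   60.4  94.8] t 10.7167 F [-2.4 -1.3  4.8]
```

```bash
python3 -m jog '[[1,2.5,0,-0.6,0,0,0],[1,5,0,-1.2,0,0,0],[1,7.4,0,-1.6,0,0,0],[1,11,0,-1.5,0,0,0],[1,14.7,0,-1.1,0,0,0],[1,18,0,-0.3,0,0,0],[1,21.2,0,1,0,0,0],[1,21.2,0,1,0,0,0],[1,21.2,0,1,0,0,0]]'; python3 to.py 36 -16 66 90|tail -1; python3 look.py|head -1
```

```text
t: 11.47
tcp_pos: [0.5468, 0.083, 0.0729]
tool_rot: [[0.095, 0.994, 0.061], [0.808, -0.113, 0.578], [0.581, -0.006, -0.814]]
force: [-6.0, -11.5, 4.1]
finger_gap: 0.193
gripper_force: 30.0
box TIP [ -1.7  65.6 101.4] z in box [ 58.1   0.3 -81.4] j [ 29.   66.1 -21.1 214.5 -99.1  59.9  91. ] t 11.4667 F [ -6.  -11.5   4.1]
wrist {'left': (2278, [0.5, -7.0, 1.5, 0.0]), 'middle': (1380, [0.5, -1.0, 1.5, 0.0]), 'right': (1239, [0.6, -14.0, 1.5, 0.0])}
```

```bash
python3 -m jog '[[1,1.6,0,1,0,0,0],[1,3.3,0,1.9,0,0,0],[1,5,0,2.9,0,0,0],[1,5,0,2.9,0,0,0],[1,5,0,2.9,0,0,0]]'; python3 look.py|head -1;python3 to.py 36 -16 66 90|tail -1
```

```text
t: 12.03
tcp_pos: [0.5475, 0.0892, 0.0739]
tool_rot: [[0.095, 0.994, 0.061], [0.808, -0.112, 0.578], [0.582, -0.005, -0.813]]
force: [-4.9, -10.7, 5.7]
finger_gap: 0.191
gripper_force: 30.0
wrist {'left': (1995, [0.5, 2.0, 1.5, 0.0]), 'middle': (1123, [0.5, -1.0, 1.5, 0.0]), 'right': (1179, [0.6, -15.0, 1.5, 0.0])}
box TIP [  4.5  65.6 102.3] z in box [ 58.2   0.3 -81.3] j [ 28.6  66.  -22.  214.6 -99.4  59.2  90.3] t 12.1833 F [ -5.1 -11.3   6.6]
```

```bash
cat > fine.py <<'E'
from h import *
from scipy.optimize import minimize
# fine fit of the wheels in the last wrist cloud: common box correction dx,dz free per wheel
W=np.load("wrist.npy"); o,R=loadbox(); B=(W.reshape(-1,3)-o)@R
for n,y in(("left",.066),("middle",0),("right",-.066)):
    m=(abs(B[:,1]-y)<.0075)&(B[:,2]>.086)&(B[:,2]<.12)&(abs(B[:,0])<.036); q=B[m][:,[0,2]]-[0,.084]
    f=lambda v:np.minimum(prof(q-v[1:]/1000,np.radians(v[0])),.003).mean()*1e3
    r=min((minimize(f,[a,1,0],method="Nelder-Mead",options=dict(initial_simplex=[[a,1,0],[a+4,1,0],[a,2,0],[a,1,1]])) for a in range(-30,30,6)),key=lambda r:r.fun)
    print(n,len(q),np.round(r.x,2),round(r.fun,2))
E
python3 -m jog '[[0,0,0,0,0,0,0],[0,0,0,0,0,0,0],[0,0,0,0,0,0,0],[0,0,0,0,0,0,0],[0,-12,0,-14,0,0,0],[0,-20,0,-30,0,0,0],[0,-20,0,-50,0,0,0],[0,-20,0,-50,0,0,0],[0,-20,0,-50,0,0,0],[0,-20,0,-50,0,0,0]]'; python3 look.py; python3 fine.py; python3 to.py 36 -16 66 90
```

```text
t: 13.02
tcp_pos: [0.5428, 0.0472, 0.1028]
tool_rot: [[0.092, 0.994, 0.059], [0.806, -0.109, 0.581], [0.584, -0.006, -0.812]]
force: [-0.3, 0.3, -0.9]
finger_gap: 0.497
gripper_force: 0.0
wrist {'left': (1568, [0.5, 2.0, 1.5, 0.0]), 'middle': (1412, [0.6, -1.0, 1.5, 0.0]), 'right': (988, [0.6, -15.0, 1.5, 0.0])}
scene {'left': (156, [0.8, 2.0, 0.0, 0.0]), 'middle': (183, [0.9, -1.0, 0.0, 0.0]), 'right': (198, [0.8, -15.0, 0.0, 0.0])}
side {'left': (65, [0.6, 1.0, 1.5, 0.0]), 'middle': (58, [0.8, 0.0, 0.0, 0.0]), 'right': (39, [0.7, -15.0, 1.5, 0.0])}
left 1534 [1.63 1.62 0.14] 0.49
middle 1364 [-0.46  1.03  0.12] 0.51
right 954 [-14.01   1.06   0.2 ] 0.51
rot [-0.4  0.2 -0.2] shift [-6.   0.4 46. ]
box TIP [-37.9  65.8 130.9] z in box [ 58.4   0.6 -81.2] j [ 32.5  61.4 -16.1 211.8 -90.3  69.8  86.7] t 13.1667 F [-0.4  1.3 -0.2]
```

Left wheel sits within about 2° of square. Next the right wheel.

```bash
python3 -m jog '[[0,0,0,-8,0,0,0],[0,0,35,-8,0,0,0],[0,0,70,-8,0,0,0],[0,0,105,-8,0,0,0],[0,0,131,-8,0,0,0],[0,0,131,-8,0,0,0],[0,0,131,-8,0,0,0]]'; python3 to.py 36 -20 -66 136; python3 to.py 36 6 -66 100|head -1
```

```text
t: 13.75
tcp_pos: [0.673, 0.0274, 0.1083]
tool_rot: [[0.092, 0.994, 0.059], [0.807, -0.109, 0.581], [0.584, -0.006, -0.812]]
force: [-1.1, -1.0, -0.9]
finger_gap: 0.497
gripper_force: 0.0
rot [-0.3  0.3 -0.1] shift [18.6  0.2 14.1]
box TIP [-43.2 -66.1 136.7] z in box [ 58.4   0.6 -81.2] j [ 25.1  71.   -7.8 181.5 -79.4  85.8  68.4] t 13.75 F [-1.1 -1.  -0.9]
rot [-0.3  0.3 -0.1] shift [18.7  0.4 58.5]
```

```bash
python3 -m jog '[[0,18.7,0,14,0,0,0],[0,18.7,0,28,0,0,0],[0,18.7,0,43,0,0,0],[0,18.7,0,58,0,0,0],[0,18.7,0,58,0,0,0],[1,18.7,0,58,0,0,0],[1,18.7,0,58,0,0,0],[1,18.7,0,58,0,0,0],[1,18.7,0,58,0,0,0],[1,18.7,0,58,0,0,0],[1,18.7,0,58,0,0,0],[1,18.7,0,58,0,0,0]]';  python3 to.py 36 -16 -66 87
```

```text
t: 14.75
tcp_pos: [0.6787, 0.0752, 0.0731]
tool_rot: [[0.093, 0.994, 0.062], [0.807, -0.111, 0.58], [0.583, -0.004, -0.812]]
force: [1.4, -2.4, 3.7]
finger_gap: 0.194
gripper_force: 30.0
rot [-0.2  0.3 -0.2] shift [-25.3  -0.1  -0.5]
box TIP [  5.  -66.3 101.5] z in box [ 58.3   0.3 -81.2] j [ 20.4  75.1 -11.7 184.5 -85.1  75.7  70. ] t 14.75 F [ 1.4 -2.4  3.7]
```

```bash
python3 -m jog '[[1,-3.4,0,-1.8,0,0,0],[1,-6.8,0,-3,0,0,0],[1,-10.2,0,-3.7,0,0,0],[1,-13.5,0,-4,0,0,0],[1,-16.6,0,-3.9,0,0,0],[1,-19.6,0,-3.5,0,0,0],[1,-22.5,0,-2.7,0,0,0],[1,-25.5,0,-1.6,0,0,0],[1,-25.5,0,-1.6,0,0,0],[1,-25.5,0,-1.6,0,0,0]]'; python3 to.py 36 -16 -66 87|tail -1; python3 look.py|head -1; python3 fine.py
```

```text
t: 15.58
tcp_pos: [0.6766, 0.0572, 0.0613]
tool_rot: [[0.09, 0.994, 0.061], [0.804, -0.109, 0.584], [0.588, -0.004, -0.809]]
force: [2.9, 4.8, 8.8]
finger_gap: 0.191
gripper_force: 30.0
box TIP [-13.3 -66.2  89.6] z in box [ 58.8   0.4 -80.9] j [ 23.5  77.2 -12.  184.3 -84.8  76.2  73.4] t 15.5833 F [2.9 4.8 8.8]
wrist {'left': (1387, [0.5, 2.0, 1.5, 0.0]), 'middle': (1886, [0.5, -1.0, 1.5, 0.0]), 'right': (2445, [0.6, 15.0, 1.5, 0.0])}
left 1328 [ 1.56  1.62 -0.03] 0.48
middle 1880 [-0.45  1.06 -0.  ] 0.46
right 2445 [15.86  1.02  0.19] 0.5
```

```bash
python3 -m jog '[[0,0,0,0,0,0,0],[0,0,0,0,0,0,0],[0,0,0,0,0,0,0],[0,10,0,0,0,0,0],[0,19,0,0,0,0,0],[0,19,0,0,0,0,0],[0,19,0,0,0,0,0],[1,19,0,0,0,0,0],[1,19,0,0,0,0,0],[1,19,0,0,0,0,0],[1,19,0,0,0,0,0],[1,19,0,0,0,0,0]]';python3 -m jog '[[1,0,0,0,0,0,0]]'; python3 to.py 36 -16 -66 87|tail -1; python3 look.py|head -1
```

```text
t: 16.73
tcp_pos: [0.6778, 0.0693, 0.0699]
tool_rot: [[0.093, 0.994, 0.061], [0.807, -0.111, 0.58], [0.583, -0.005, -0.812]]
force: [12.8, 3.1, -6.5]
finger_gap: 0.192
gripper_force: 11.6
t: 16.82
tcp_pos: [0.6779, 0.0693, 0.0699]
tool_rot: [[0.093, 0.994, 0.061], [0.807, -0.111, 0.58], [0.583, -0.005, -0.812]]
force: [2.7, 0.7, -2.6]
finger_gap: 0.19
gripper_force: 30.0
box TIP [ -1.  -66.2  98.3] z in box [ 58.3   0.3 -81.2] j [ 21.3  75.6 -11.7 184.4 -84.9  75.9  70.8] t 16.8167 F [ 2.7  0.7 -2.6]
wrist {'left': (1341, [0.5, 2.0, 1.5, 0.0]), 'middle': (1354, [0.5, -1.0, 1.5, 0.0]), 'right': (2256, [0.6, 15.0, 1.5, 0.0])}
```

```bash
python3 -m jog '[[1,-3,0,-0.7,0,0,0],[1,-5.8,0,-1.1,0,0,0],[1,-8.7,0,-1.1,0,0,0],[1,-11.6,0,-0.8,0,0,0],[1,-11.6,0,-0.8,0,0,0],[1,-11.6,0,-0.8,0,0,0]]'; python3 to.py 36 -16 -66 87|tail -1; python3 look.py|head -1; python3 fine.py
```

```text
t: 17.47
tcp_pos: [0.6773, 0.0644, 0.0669]
tool_rot: [[0.089, 0.994, 0.06], [0.803, -0.108, 0.586], [0.589, -0.004, -0.808]]
force: [4.5, 8.7, 8.7]
finger_gap: 0.189
gripper_force: 30.0
box TIP [ -6.1 -66.2  95.2] z in box [ 58.9   0.5 -80.8] j [ 22.6  76.4 -12.  184.2 -85.   76.4  72.3] t 17.4667 F [4.5 8.7 8.7]
wrist {'left': (1349, [0.5, 2.0, 1.5, 0.0]), 'middle': (1569, [0.5, -1.0, 1.5, 0.0]), 'right': (2351, [0.6, 8.0, 1.5, 0.0])}
left 1278 [1.58 1.71 0.04] 0.51
middle 1565 [-0.6   1.29  0.05] 0.5
right 2335 [8.31 0.93 0.21] 0.51
```

```bash
python3 -m jog '[[1,-2,0,0.1,0,0,0],[1,-4,0,0.3,0,0,0],[1,-5.5,0,0.5,0,0,0],[1,-5.5,0,0.5,0,0,0],[1,-5.5,0,0.5,0,0,0]]'; python3 look.py|head -1; python3 fine.py
```

```text
t: 18.03
tcp_pos: [0.6769, 0.0604, 0.0636]
tool_rot: [[0.089, 0.994, 0.06], [0.803, -0.108, 0.586], [0.589, -0.004, -0.808]]
force: [4.8, 8.3, 9.2]
finger_gap: 0.187
gripper_force: 30.0
wrist {'left': (1393, [0.5, 2.0, 1.5, 0.0]), 'middle': (1739, [0.5, -1.0, 1.5, 0.0]), 'right': (2422, [0.6, 2.0, 1.5, 0.0])}
left 1331 [ 1.44  1.63 -0.05] 0.5
middle 1734 [-0.08  1.05 -0.02] 0.51
right 2356 [2.12 1.   0.16] 0.5
```

```bash
python3 -m jog '[[1,-1.8,0,0.3,0,0,0],[1,-1.8,0,0.3,0,0,0],[1,-1.8,0,0.3,0,0,0]]'; python3 look.py|head -1; python3 fine.py; python3 -m jog '[[0,0,0,0,0,0,0],[0,0,0,0,0,0,0],[0,0,0,0,0,0,0],[0,0,0,0,0,0,0],[0,-10,0,-20,0,0,0],[0,-20,0,-50,0,0,0],[0,-30,0,-85,0,0,0],[0,-30,0,-110,0,0,0],[0,-30,0,-110,0,0,0],[0,-30,0,-110,0,0,0]]';python3 look.py; python3 fine.py
python3 - <<'E'
from h import *
im=cv2.imread("wrist.png"); cv2.imwrite("pics/g.png",cv2.resize(im[80:280,110:370],(780,600),interpolation=cv2.INTER_CUBIC))
E
```

```text
t: 18.43
tcp_pos: [0.6768, 0.0591, 0.0623]
tool_rot: [[0.089, 0.994, 0.06], [0.803, -0.108, 0.586], [0.589, -0.004, -0.808]]
force: [4.4, 7.3, 11.1]
finger_gap: 0.189
gripper_force: 30.0
wrist {'left': (1394, [0.5, 2.0, 1.5, 0.0]), 'middle': (1812, [0.5, -1.0, 1.5, 0.0]), 'right': (2461, [0.6, 0.0, 1.5, 0.0])}
left 1330 [1.65 1.6  0.04] 0.48
middle 1807 [-0.28  1.14  0.04] 0.5
right 2406 [0.32 0.89 0.13] 0.5
t: 19.42
tcp_pos: [0.6663, -0.0351, 0.1314]
tool_rot: [[0.094, 0.994, 0.062], [0.807, -0.112, 0.58], [0.583, -0.004, -0.812]]
force: [0.1, 1.0, 0.2]
finger_gap: 0.5
gripper_force: 0.0
wrist {'left': (770, [0.5, 2.0, 1.5, 0.0]), 'middle': (940, [0.5, -1.0, 1.5, 0.0]), 'right': (1003, [0.6, -1.0, 1.5, 0.0])}
scene {'left': (164, [0.8, 2.0, 0.0, 0.0]), 'middle': (183, [0.8, 0.0, 0.0, 0.0]), 'right': (212, [0.8, 1.0, -1.5, 0.0])}
side {'left': (63, [0.7, 2.0, 1.5, 0.0]), 'middle': (56, [0.7, -4.0, 1.5, 1.5]), 'right': (49, [0.7, 0.0, 0.0, 0.0])}
left 744 [ 1.8   1.46 -0.01] 0.53
middle 875 [-0.68  1.13 -0.08] 0.51
right 969 [-0.04  0.89  0.08] 0.51
```

View pics/g.png

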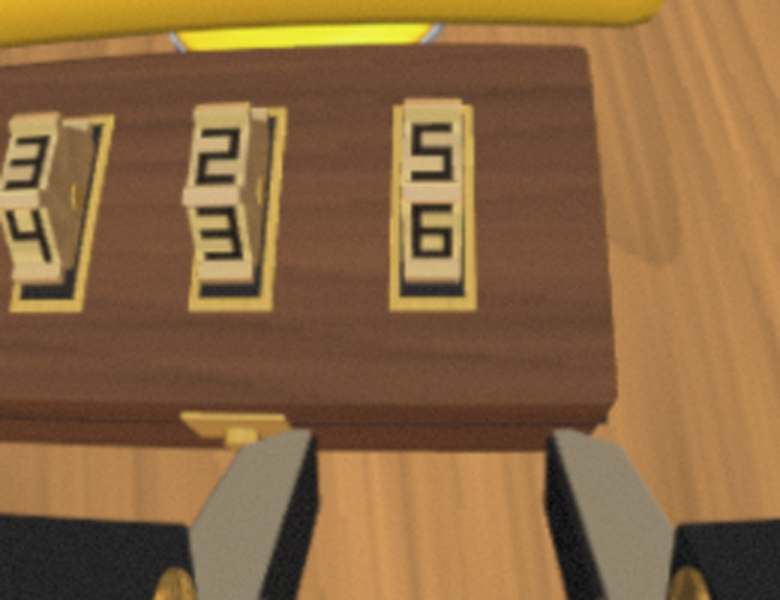

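The wheels read 3-2-5 at (30,160), (220,155) and (432,150), each with its lower neighbour (4, 3, 6) on the clasp side. All are within about 2° of square, and the gripper is clear.

```bash
python3 -c "
from plant import robot
print(robot.finish_job())"
```

```text
the job is handed in; nothing more can be done
None
```

The box now shows 3-2-5 from the clasp side, each wheel within about 2° of square; I rolled only the outer two, felt no contact with the lamp, tumbler, jug or matchbox (not re-imaged at the end), and handed the job in at about 20 s.

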